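# Clear the salt cellar and pull the wide drawer right out

## Robot

A 7-joint arm with a two-finger parallel gripper is mounted at the origin on the work surface. World frame = base frame: x ahead of the robot, y to its left, z up, the work surface at z = 0. Lengths are in m, angles in degrees, forces in N, time in s.
With the tool pointing down it reaches from about 0.35 to 0.775 m from the base axis. Payload 3.1 kg.
Tool frame: the origin (TCP) lies on the centre line of the jaws, within the pads' length; the fingertips stand 17 mm ahead of it and the grasp point (between the pads) lies 2 mm behind it (robot.tip_reach is the distance from the TCP to the fingertips, in m); z points along the fingers, y is the line along which they close (so a half turn about z gives the same grasp; the last joint's range is limited). The gripper opens to 85 mm and grips with 20 to 120 N. Pads are 22 mm wide; open, the fingers measure 114 mm over their backs; the gripper's body (76 mm by 85 mm) begins 54 mm behind the grasp point. The pads swing forward as they close: fully open they stand 13 mm farther back than shut.
Start: joints at [72.783, 17.813, 0.802, 86.603, -0.252, 75.585, -1.558], TCP at [0.141, -0.532, 0.248] pointing down, gripper open.
Joint ranges: [-154.91, 154.91], [-16.99, 109.72], [-72.82, 74.43], [7.12, 147.25], [-82.49, 262.49], [11.32, 116.49], [-174.64, 174.64]. Speed limits (degrees/s): [159.86, 159.86, 180, 180, 180, 180, 180].

## Interface

Orientations are given as [roll, pitch, yaw] about the fixed x, y, z axes, in that order (R = Rz(yaw) Ry(pitch) Rx(roll)).
In Python, from station import robot, fingers, vision, workorder, recognise gives the robot as it stands. Calls block until the motion is done:
- robot.move_to(position, orientation): joint-space move of the TCP to a pose.
- robot.line_to(position, orientation=None, velocity=0.15, f_stop=None): straight line of the TCP; orientation=None keeps the orientation; velocity is the mean speed in m/s. With f_stop (N) it stops when the force on the tool has changed by that much, and returns True; else False.
- robot.move_j(angles): joint-space move.
- fingers.gripper_to(opening, force=None): opening from 0.0 (shut) to 1.0 (fully open); force is the grip in N (None keeps the last); returns when the fingers have stopped.
- robot.pause(seconds).
- robot.inverse_kinematics(position, orientation): joint angles nearest the present ones, or None.
- vision.grab_frame(name): name is "scene" or "top" or "wrist"; returns the picture (400x640x3 uint8, red, green, blue); there is no depth.
- vision.calibration(name): a dict with "mtx" (3x3 intrinsics, pixels), "extrinsics" (4x4, takes a point from world to camera coordinates); the wrist camera has in their place "T_tool_cam" (4x4, takes a point from camera to tool coordinates, whose origin is the TCP and whose axes are the flange's). Camera axes: x right, y up, looking along -z (the intrinsics and any distortion apply to the point x, -y, -z); pixel columns grow to the right and rows downward; lengths in m; the calibration is good to about 2 mm. A picture is of the moment at which its call begins: read the wrist's pose just before it. calibration takes no time and is no camera call.
A pose or a line that the arm cannot do raises robot.PlanningError and nothing moves.
- workorder.close_job(): hands the job in; it is judged then, once.
Trained networks look in the newest picture that a camera, given by its name, has taken for a name from the list of things; names that differ only in an ending like _2 or _b are one class to them, and where a whole thing is asked for, a point or a joint stands for the part that bears it (a point fixed in the world has none). Each returns a list of dicts, best first, with "p" (0 to 1); they miss things now and then, are a little off and sometimes report something else, mostly with a low value. They report only what shows in the picture. A call takes as long as a camera call. They do not tell look-alikes from the thing itself.
- recognise(label, camera): "rect" ([centre column, centre row, width, height] in pixels, round what is visible of it).
Readings, each from a call of its own:
- robot.current_time_s(): time.
- robot.current_joint_positions(): joint angles.
- robot.current_dq(): joint speeds.
- robot.current_joint_torque(): joint torques, N m.
- robot.current_tool_pos(): TCP position.
- robot.current_eef_rot(): TCP orientation.
- robot.current_contact_force(): force on the tool from outside, world axes, zero at the start.
- robot.current_torque(): the same for the moment, N m.
- robot.current_finger_gap(): opening from 0.0 (shut) to 1.0 (fully open).
- robot.current_gripper_force(): force on a finger pad.
Only numpy, scipy, OpenCV 4.12 (cv2) and the standard library are available. Lean on these libraries where they do the work, as an engineer would, in place of code of your own. Each camera call takes 0.05 s, during which the arm holds its last target. There are 200 camera calls.

## Task

I need to get at the jigger in the wide drawer of the white steel shelf unit, but the glass salt cellar is standing in the drawer's way. First put the salt cellar up on top of the unit, keeping it upright with its lid shut; then pull the wide drawer all the way out to its stop, smoothly enough that the jigger standing inside does not fall over. Leave the narrow drawer shut and the other things where they are.

Things in the scene. Friction and masses are not known exactly. Their poses are not given: they have to be found in the camera images.
- shelf: White steel shelf unit, fixed, 220 deep (x) x 420 wide (y) x 130 high. Origin: centre of its underside. x points from the drawer fronts (at x = -110, facing the robot) to the back, y left, z up. Top flat at z = 130, with a lip 10 high and 6 thick along the back edge only. Two drawers: the wide one on the left (248 wide, centred at y = +80), the narrow one on the right (152 wide, y = -128).
- wide_drawer (a joint): How far the wide left drawer is out: 0 = shut, 0.12 m = fully out at its stop. It may start up to 12 mm ajar. It slides along the shelf's -x, with about 2 N of friction, and stays where it is left.
- wide_drawer_hook (a point): Round black magnetic hook on the wide drawer's front, its pull: a disc 32 across, 7 thick, on the front; a round stem 12 thick out along the shelf's -x, 84 above the counter; at its end, 38 out, a 12 thick upturned tip reaching 112 above the counter. This point: on the tip's axis, 94 above the counter (36 below the unit's top). Can be pinched across (along shelf y) from above.
- narrow_drawer (a joint): How far the narrow right drawer is out: 0 = shut, 0.12 m = fully out.
- narrow_drawer_hook (a point): The same hook on the narrow right drawer's front, 208 mm to the right of the wide drawer's hook (when both are shut); same point.
- cellar: Glass salt cellar, round, 60 across, standing in front of the wide drawer. Glass 48 high, on it a round hinged wooden lid 8 thick with a small wooden knob (65 high over all). About 0.28 kg. Origin: centre of its underside; z up; the hinge is on its +x side.
- cellar_lid (a joint): Angle of the cellar's lid: 0 = shut, 1.7 rad = open.
- jigger: Stainless double-cone jigger, 75 high, 44 across at the foot, 20 at the waist, 38 at the mouth, standing loose inside the wide drawer. Origin: centre of its underside; z up.
- switch_plate: Blue plastic toggle switch plate lying on the unit's top, right, 115 (its x) x 70 x 7, its toggle reaching 22 high. Origin: centre of its underside. Bystander.
- jar: Small glass jar with a steel cap, 54 across, 70 high, standing at the back of the unit's top, left. Origin: centre of its underside. Bystander.
- mug: White mug, 80 across, 90 high, on the counter at the right of the unit; handle at its +y. Origin: centre of its underside. Bystander.
Things that resemble listed ones, but are neither listed nor needed, are in the scene too. What is shaped like the cellar but red is not meant.

How it is judged:
By the outcome, as a careful person would: the job done as asked, in the order asked, and still so for the second after the job is handed in, with the robot touching nothing.
It also fails if it takes over 56 s, if anything falls off the work surface, if the arm or the gripper's body presses on something with over 40 N, if the wrist force passes 120 N, or if a joint passes its speed limit or range.

## Working session

There is one attempt and no reset: what is moved stays moved. The work goes in short steps, each a Python script; the robot and the scene stay as the last script left them, time stands still between calls to the robot, and variables do not carry over. Pictures are saved under pics/ and viewed, at most 10 in all, crops included, and the job is handed in when it is done.

```bash
mkdir -p pics
python3 - <<'E'
from station import robot, fingers, vision, workorder, recognise
import cv2,numpy as np
for c in ("scene","top"):
    im=vision.grab_frame(c); cv2.imwrite(f"pics/{c}0.png",im[:,:,::-1])
    k=vision.calibration(c); print(c,{a:np.round(b,4).tolist() if not isinstance(b,str) else b for a,b in k.items()})
    for l in ("cellar","wide_drawer_hook","shelf","jigger","switch_plate","jar","mug"):
        print(l,[(np.round(d["rect"],1).tolist(),round(d["p"],2)) for d in recognise(l,c)])
print(robot.current_time_s(), robot.current_eef_rot(), vision.calibration("wrist"))
E
```

```text
scene {'mtx': [[519.3006, 0.0, 318.6417], [0.0, 519.3006, 192.3296], [0.0, 0.0, 1.0]], 'extrinsics': [[-0.6661, 0.7458, 0.0137, 0.4487], [-0.601, -0.5475, 0.5823, 0.231], [0.4417, 0.3796, 0.8129, -1.4972], [0.0, 0.0, 0.0, 1.0]]}
cellar [([431.2, 191.6, 30.8, 32.9], 0.82), ([394.1, 225.3, 23.7, 33.7], 0.75), ([449.3, 223.9, 32.8, 31.5], 0.64), ([385.2, 185.9, 27.0, 35.6], 0.62), ([330.4, 190.7, 23.9, 30.7], 0.61)]
wide_drawer_hook [([382.6, 242.8, 5.5, 12.3], 0.49)]
shelf [([318.8, 282.4, 226.1, 206.7], 0.55)]
jigger [([318.2, 280.9, 229.0, 206.0], 0.37)]
switch_plate [([268.4, 239.1, 59.9, 51.5], 0.81)]
jar [([354.5, 302.8, 25.2, 33.9], 0.58)]
mug [([254.9, 166.5, 34.5, 48.2], 0.83), ([353.8, 301.9, 34.6, 40.3], 0.25)]
top {'mtx': [[401.2083, 0.0, 321.4143], [0.0, 401.2083, 201.8822], [0.0, 0.0, 1.0]], 'extrinsics': [[-0.0041, -0.9997, 0.0259, -0.1136], [0.9946, -0.0014, 0.1038, -0.5885], [-0.1037, 0.0262, 0.9943, -0.9127], [0.0, 0.0, 0.0, 1.0]]}
cellar [([198.2, 289.9, 28.3, 28.3], 0.97), ([317.6, 238.9, 25.0, 27.0], 0.84), ([279.2, 282.3, 27.9, 25.0], 0.76), ([242.7, 310.1, 29.3, 2
[... 158 characters left out ...]
switch_plate [([305.2, 123.3, 36.7, 51.8], 0.6)]
jar [([192.2, 118.2, 33.4, 32.8], 0.74)]
mug [([401.2, 196.7, 46.7, 48.5], 0.91)]
0.8 [1.79993653e+02 1.94178770e-03 1.48339192e+01] {'mtx': array([[278.90118296,   0.        , 321.84153981],
       [  0.        , 278.90118296, 198.55976465],
       [  0.        ,   0.        ,   1.        ]]), 'T_tool_cam': array([[ 2.67746811e-04,  9.60126333e-01,  2.79566366e-01,
         7.03063582e-02],
       [ 9.99999470e-01, -5.35133964e-04,  8.80111383e-04,
        -3.70026554e-04],
       [ 9.94623573e-04,  2.79565982e-01, -9.60125967e-01,
        -1.25497226e-01],
       [ 0.00000000e+00,  0.00000000e+00,  0.00000000e+00,
         1.00000000e+00]])}
```

Run:
```python
import cv2
a=cv2.imread("pics/top0.png")[60:350,130:440]; cv2.imwrite("pics/topc.png",cv2.resize(a,None,fx=2,fy=2,interpolation=cv2.INTER_CUBIC))
a=cv2.imread("pics/scene0.png")[140:400,190:490]; cv2.imwrite("pics/scenec.png",cv2.resize(a,None,fx=2.3,fy=2.3,interpolation=cv2.INTER_CUBIC))
```

```text
(no output)
```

View pics/topc.png

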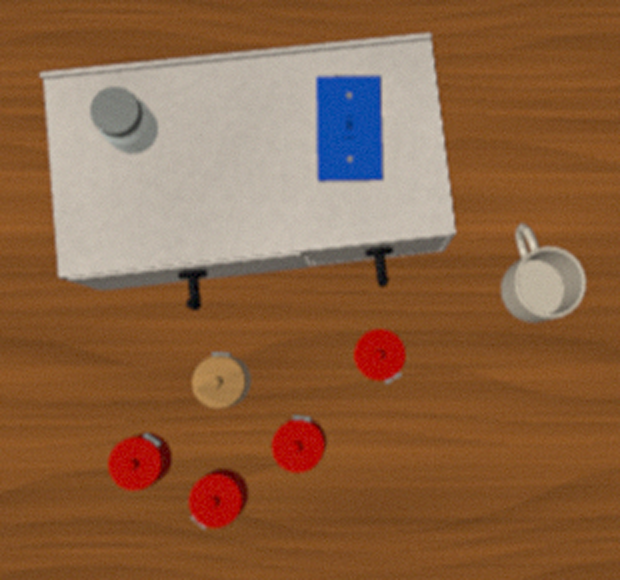

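View pics/scenec.png

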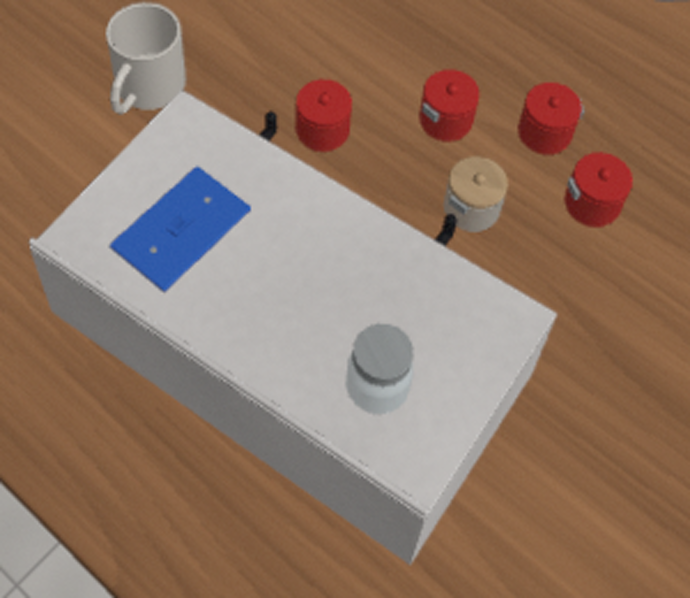

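The wooden-lidded cellar is at top pixel (239, 250). The red look-alikes are at (320, 237), (279, 282), (198, 290) and (239, 310), and I exclude them by colour. The wide hook's tip is near (227, 212), the narrow one near (321, 201). I'll locate everything now and check the choice with a wrist crop.

```bash
cat > h.py <<'E'
from station import robot, fingers, vision, workorder, recognise
import cv2,numpy as np
def ray(c,uv,z,E=None):
    k=vision.calibration(c); M=np.array(k["mtx"])
    if c=="wrist": R,t=E
    else:
        X=np.array(k["extrinsics"]); R=X[:3,:3].T; t=-R@X[:3,3]
    p=np.linalg.inv(M)@[uv[0],uv[1],1]; d=R@[p[0],-p[1],-p[2]]
    return t+d*(z-t[2])/d[2]
E
python3 - <<'E'
from h import *
tc=lambda u,v:(130+u/2,60+v/2)
sc=lambda u,v:(190+u/2.3,140+v/2.3)
P=lambda n,*a:print(n,np.round(ray(*a),4))
for n,u,v,z in [("FL",58,278,.13),("FR",455,233,.13),("BL",41,72,.14),("BR",432,35,.14),("knob",219,381,.065),("hinge",221,354,.052),("tip",195,304,.112),("ntip",382,282,.112),("base hook",193,273,.09),("red1",380,355,.06),("red2",298,445,.06),("red3",137,462,.06),("red4",217,500,.06),("jar",115,111,.2),("switch",349,127,.137)]: P(n,"top",tc(u,v),z)
for n,u,v,z in [("FL",554,316,.13),("FR",184,95,.13),("BL",432,510,.14),("BR",33,243,.14),("knob",480,178,.065),("hinge",459,202,.05),("tip",449,220,.112),("ntip",271,118,.112),("jar",383,350,.2)]: P("s "+n,"scene",sc(u,v),z)
E
```

```text
FL [0.5845 0.2267 0.13  ]
FR [ 0.6322 -0.1898  0.13  ]
BL [0.803 0.249 0.14 ]
BR [ 0.8467 -0.1666  0.14  ]
knob [0.4759 0.069  0.065 ]
hinge [0.5061 0.0695 0.052 ]
tip [0.5584 0.0876 0.112 ]
ntip [ 0.5817 -0.1123  0.112 ]
base hook [0.5943 0.095  0.09  ]
red1 [ 0.5042 -0.111   0.06  ]
red2 [ 0.4045 -0.0191  0.06  ]
red3 [0.3871 0.1587 0.06  ]
red4 [0.3452 0.0698 0.06  ]
jar [0.7413 0.1511 0.2   ]
switch [ 0.7454 -0.0771  0.137 ]
s FL [0.5897 0.2256 0.13  ]
s FR [ 0.6362 -0.184   0.13  ]
s BL [0.7983 0.2517 0.14  ]
s BR [ 0.8494 -0.1611  0.14  ]
s knob [0.4777 0.073  0.065 ]
s hinge [0.506  0.0703 0.05  ]
s tip [0.564  0.0929 0.112 ]
s ntip [ 0.5895 -0.1103  0.112 ]
s jar [0.7435 0.1516 0.2   ]
```

Run:
```python
from h import *
from scipy.spatial.transform import Rotation as Ro
robot.move_to([.477,.071,.24],[180,0,0])
p=np.array(robot.current_tool_pos());r=Ro.from_euler("xyz",robot.current_eef_rot(),degrees=True).as_matrix()
im=vision.grab_frame("wrist"); cv2.imwrite("pics/w0.png",im[:,:,::-1])
T=np.array(vision.calibration("wrist")["T_tool_cam"]); E=(r@T[:3,:3],p+r@T[:3,3])
np.save("E0.npy",np.c_[E[0],E[1]])
for l in ("cellar","wide_drawer_hook"):
  for d in recognise(l,"wrist"): print(l,np.round(d["rect"],1),d["p"],ray("wrist",d["rect"][:2],.05 if l=="cellar" else .1,E))
print(robot.current_time_s(),p)
```

```text
cellar [391.6 233.7  59.7  59.7] 0.97 [ 0.41067072 -0.01501096  0.05      ]
cellar [476.  153.9  72.   52.9] 0.85 [ 0.50760034 -0.10332331  0.05      ]
cellar [319.8 274.3  50.   58.8] 0.69 [0.35466322 0.07298127 0.05      ]
cellar [250.8 246.1  54.7  57. ] 0.59 [0.39434042 0.15834751 0.05      ]
cellar [321.  180.7  48.2  58.3] 0.57 [0.47707534 0.07112118 0.05      ]
wide_drawer_hook [290.4  67.  308.1  82. ] 0.71 [0.5895751  0.09731698 0.1       ]
wide_drawer_hook [322.9 181.   49.4  48.4] 0.35 [0.48794685 0.06908222 0.1       ]
3.4 [0.47727812 0.06979408 0.2398339 ]
```

View pics/w0.png

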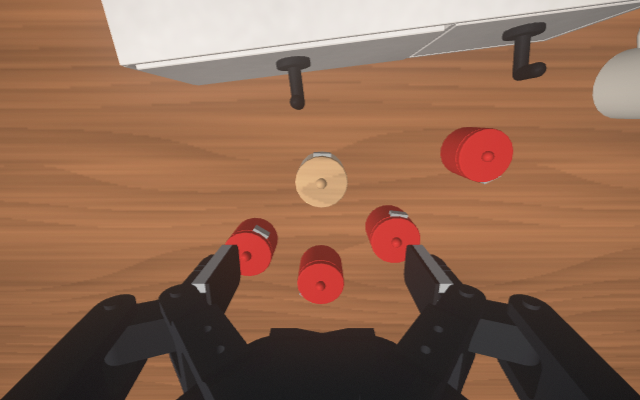

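Confirmed: the wood-lidded cellar is at wrist pixel (321, 181) with its hinge at (322, 154), and the four red ones surround it. The wide hook's tip is at (297, 102). I'll grasp and lift.

Run:
```python
from h import *
A=np.load("E0.npy");E=(A[:,:3],A[:,3])
k=ray("wrist",(321,184),.065,E);l=ray("wrist",(321,181),.056,E);h=ray("wrist",(322,154),.05,E);t=ray("wrist",(297,102),.112,E)
t2=ray("wrist",(537,70),.112,E)
print(k,l,h,t,t2)
c=np.array([.477,(k[1]+l[1])/2]); print(c)
o=[180,0,0]
robot.line_to([*c,.10],o,velocity=.2)
print(robot.line_to([*c,.024],velocity=.1,f_stop=8))
fingers.gripper_to(0.0,force=45)
print(robot.current_finger_gap(),robot.current_gripper_force(),robot.current_tool_pos())
robot.line_to([*c,.205],velocity=.1)
print(robot.current_finger_gap(),robot.current_contact_force(),robot.current_time_s())
im=vision.grab_frame("wrist"); cv2.imwrite("pics/w1.png",im[:,:,::-1])
```

```text
[0.4766991  0.07107381 0.065     ] [0.47806812 0.07109919 0.056     ] [0.5077952  0.06991431 0.05      ] [0.56012347 0.09132512 0.112     ] [ 0.58500007 -0.10946414  0.112     ]
[0.477     0.0710865]
False
0.6910501410427432 47.96007354045287 [0.47758345 0.07088734 0.02497686]
0.6904544709868352 [-0.78946146 -0.30287589 -2.81098888] 7.4833
```

View pics/w1.png

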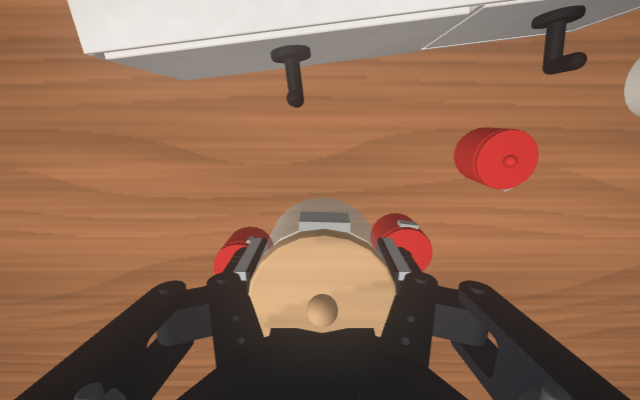

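Cellar held with the lid shut. Placing it on the unit's top.

Run:
```python
from h import *
robot.line_to([.685,.048,.205],velocity=.12)
robot.line_to([.685,.048,.164],velocity=.08)
print(robot.line_to([.685,.048,.148],velocity=.02,f_stop=4),robot.current_tool_pos(),robot.current_contact_force())
fingers.gripper_to(1.0)
robot.line_to([.685,.048,.25],velocity=.15)
print(robot.current_time_s())
robot.move_to([.52,.085,.22],[180,0,6.3])
from scipy.spatial.transform import Rotation as Ro
p=np.array(robot.current_tool_pos());r=Ro.from_euler("xyz",robot.current_eef_rot(),degrees=True).as_matrix()
im=vision.grab_frame("wrist"); cv2.imwrite("pics/w2.png",im[:,:,::-1])
T=np.array(vision.calibration("wrist")["T_tool_cam"]); np.save("E1.npy",np.c_[r@T[:3,:3],p+r@T[:3,3]])
print(robot.current_time_s())
```

```text
True [0.68509604 0.04805591 0.15512809] [-0.2348112  -0.04645178  5.59188249]
11.8
12.575
```

View pics/w2.png

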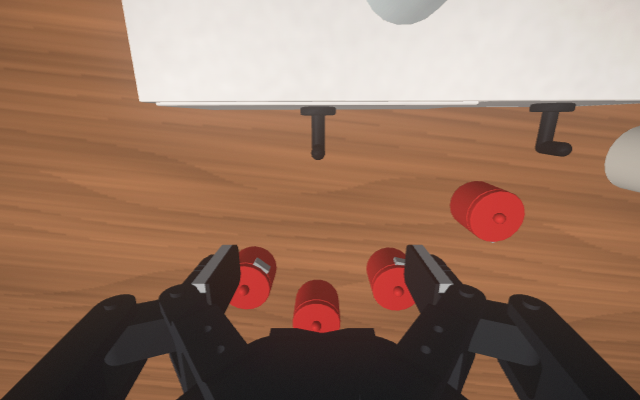

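The cellar stands on top (edge visible at (405, 5)). The hook's tip is at (318, 152), and the shelf edge is level in the picture, so a yaw of 6.3° is right. Pinching the hook and pulling.

Run:
```python
from h import *
A=np.load("E1.npy");E=(A[:,:3],A[:,3])
t=ray("wrist",(318,152),.112,E); n=ray("wrist",(566,149),.112,E); print(t,n)
th=np.radians(6.3);x=np.array([np.cos(th),np.sin(th)]);y=np.array([-x[1],x[0]])
print("ajar",(n[:2]-t[:2])@x,(t[:2]-n[:2])@y)
g=t[:2]
o=[180,0,6.3]
robot.line_to([*g,.16],o,velocity=.15)
print(robot.line_to([*g,.093],velocity=.06,f_stop=6),robot.current_tool_pos())
fingers.gripper_to(0.0,force=40)
print(robot.current_finger_gap(),robot.current_gripper_force(),robot.current_tool_pos(),robot.current_contact_force(),robot.current_time_s())
```

```text
[0.56207008 0.09226347 0.112     ] [ 0.5869058  -0.11143225  0.112     ]
ajar 0.0023333261075707736 0.2051909269508563
False [0.56245889 0.0924308  0.09347947]
0.1250045872278685 38.926789462566376 [0.56211128 0.09218504 0.0931379 ] [-0.32455172 -1.03150337  0.84237319] 15.15
```

Run:
```python
from h import *
th=np.radians(6.3);x=np.array([np.cos(th),np.sin(th)])
p0=np.array(robot.current_tool_pos());g=p0[:2]
s=robot.line_to([*(g-.128*x),.093],velocity=.03,f_stop=12)
p=np.array(robot.current_tool_pos());print(s,(g-p[:2])@x,p,robot.current_contact_force(),robot.current_finger_gap(),robot.current_time_s())
vision.grab_frame("top")
im=vision.grab_frame("top"); cv2.imwrite("pics/t1.png",cv2.resize(im[60:350,130:440,::-1],None,fx=2,fy=2))
```

```text
True 0.11771778318568327 [0.44513193 0.07901803 0.09305557] [-0.46012558  0.07475284  1.99374131] 0.12500470987818554 18.625
```

View pics/t1.png

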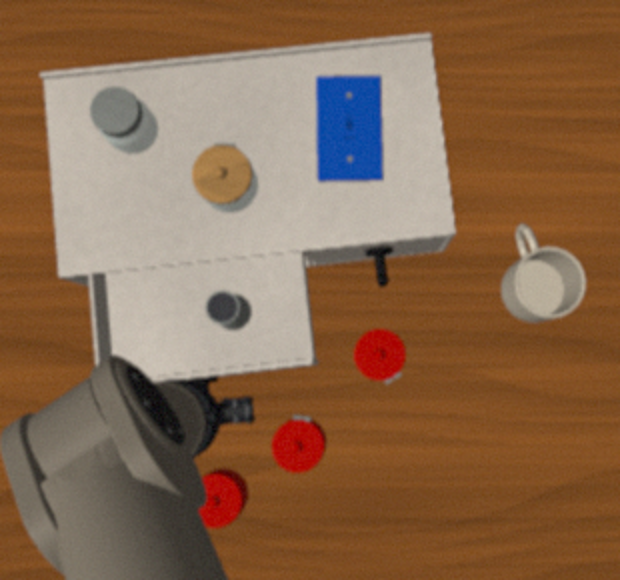

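The jigger stands at (222, 308) in the crop and the drawer moved 117.7 mm from about 2 mm ajar. I'll give it a gentle confirming tug, then release and retreat.

Run:
```python
from h import *
th=np.radians(6.3);x=np.array([np.cos(th),np.sin(th)])
g=np.array(robot.current_tool_pos())[:2]
s=robot.line_to([*(g-.005*x),.093],velocity=.01,f_stop=7)
p=np.array(robot.current_tool_pos());print(s,(g-p[:2])@x,robot.current_contact_force())
fingers.gripper_to(0.6)
q=np.array(robot.current_tool_pos())
robot.line_to([q[0],q[1],.25],velocity=.12)
robot.move_to([.3,-.4,.3],[180,0,6.3])
robot.pause(.3)
im=vision.grab_frame("top"); cv2.imwrite("pics/t2.png",cv2.resize(im[60:350,130:440,::-1],None,fx=2,fy=2))
im=vision.grab_frame("scene"); cv2.imwrite("pics/s2.png",cv2.resize(im[100:400,190:490,::-1],None,fx=2,fy=2))
print(robot.current_time_s())
```

```text
True 1.9169365920678224e-05 [1.16856946 0.31542971 2.18448701]
23.2333
```

View pics/t2.png

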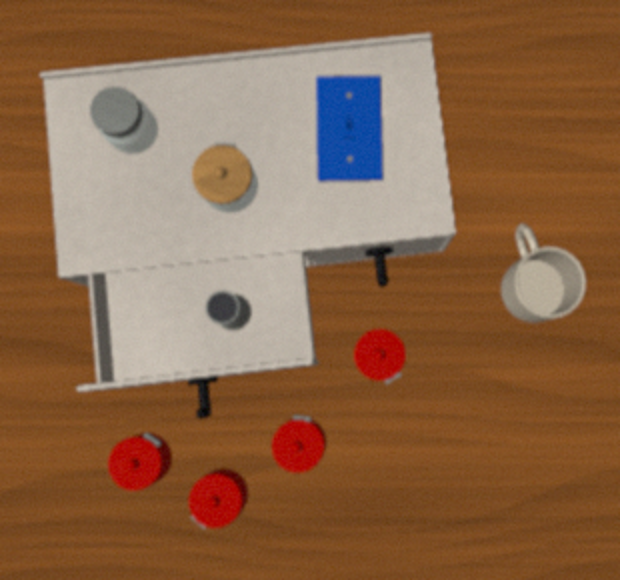

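View pics/s2.png

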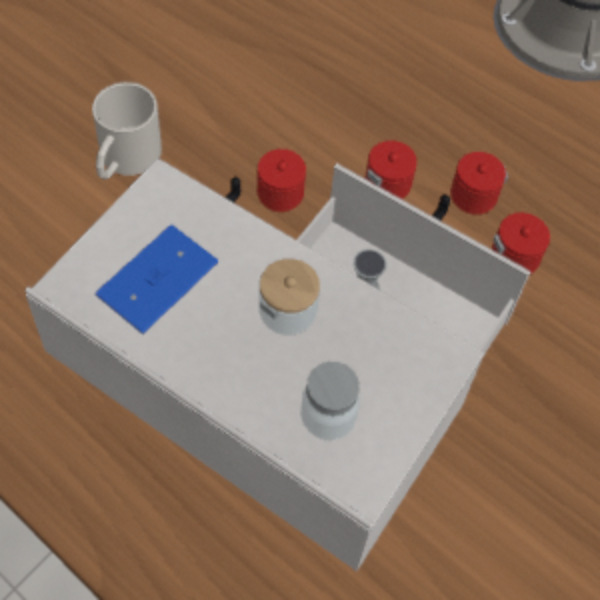

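The picture shows everything in place: the cellar upright and shut on top, the jigger standing, the bystanders unmoved. A quick check of the drawer's extension, with the wrist camera above the hook.

Run:
```python
from h import *
th=np.radians(6.3);x=np.array([np.cos(th),np.sin(th)])
a=ray("top",(130+204/2,60+412/2),.112);b=ray("top",(130+195/2,60+304/2),.112);n=ray("top",(130+382/2,60+282/2),.112)
print((b-a)[:2]@x,(n-a)[:2]@x)
# gentle tug repeated, reading the force
q=[.44513,.07902]
robot.move_to([*q,.22],[180,0,6.3]); robot.line_to([*q,.093],velocity=.1,f_stop=8)
fingers.gripper_to(0.0,force=40); robot.pause(.3)
g=np.array(robot.current_tool_pos())[:2]; print(g,robot.current_contact_force())
s=robot.line_to([*(g-.004*x),.093],velocity=.01,f_stop=15)
p=np.array(robot.current_tool_pos());print(s,(g-p[:2])@x,robot.current_contact_force())
fingers.gripper_to(0.6)
q=np.array(robot.current_tool_pos())
robot.line_to([q[0],q[1],.25],velocity=.12)
robot.move_to([.3,-.4,.3],[180,0,6.3]); robot.pause(.3)
im=vision.grab_frame("top")
c=im[60:350,130:440,::-1]
o=cv2.imread("pics/t2.png"); o=cv2.resize(o,(310,290),interpolation=cv2.INTER_AREA)
d=cv2.absdiff(cv2.blur(o,(5,5)),cv2.blur(np.ascontiguousarray(c),(5,5))).max(2); print(d.max(),(d>25).sum(),np.argwhere(d>25).mean(0) if (d>25).any() else "")
print(robot.current_time_s())
```

```text
0.11472975160369116 0.1160092373456066
[0.44540611 0.07906269] [-1.55703211  0.71746897  5.29503716]
True 4.834497360531659e-05 [ 1.26865257 -0.27682599  2.06628012]
6 0 
31.725
```

```bash
python3 -c "
from station import workorder
print(workorder.close_job())"
```

```text
the job is handed in; nothing more can be done
None
```

The job is handed in at about 32 s: the salt cellar stands upright with its lid shut on top of the unit, and the wide drawer is out against its stop with the jigger still standing. The narrow drawer is shut and the other things look unmoved in the last picture. I take the drawer to be at its stop because it moved 117.7 mm from about 2 mm ajar and did not budge under a 15 N tug; the coarser camera reading gave about 116 mm.

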